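Close the pin jar with the lid that fits

TASK

The jar of brass pins in the black cradle must be closed before the robot hand is moved. Of the three white lids on the bench, find the one that fits its thread, set it on the neck with its grip bar across the cradle and turn it clockwise about a quarter turn until it is fully home, bar in line with the long side of the cradle. Let go, and leave the other two lids where they lie.

Things in the scene. Friction and masses are not known exactly. Their poses are not given: they have to be found in the camera images.
- jar: fixed white jar, 80 mm across, in a black plate 92 (x) by 150 (y). Origin: under the plate's centre, on the table; z up. Flat shoulder 68 up; neck 48 across, 17 high, open, tapered rim. Two thread beads (63 across both) on the neck's +y and -y sides; gaps at +x and -x.
- jar_seat (a point): centre of the jar's shoulder, where the lid's lower edge rests; axes as the jar's. The fitting lid drops to the shoulder (3 mm play) with its bar within 35 degrees of x. Turned clockwise from above, its lugs pass under the beads with little friction, without sinking further. Home: bar along y (long side of the plate); a hard stop 5 degrees beyond. Lid's point then 26 mm above this one.
- lid_small_center (a point): white screw lid, 58 mm across, 51 inside, 40 g, bar up. Inside the lower edge, on its +x and -x sides, two lugs 12 wide, 5 high, 40 between tips. Skirt 18 high, top plate 4 thick; on it a grip bar 46 long (x), 14 wide (y), 30 high: 52 in all. Point: on the axis, half-way up, 26 over the lower edge, 4 over the plate. z up. A half turn about z makes no difference.
- lid_medium_center (a point): white screw lid, 76 mm across, 70 inside, 60 g, bar up. Inside the lower edge, on its +x and -x sides, two lugs 12 wide, 5 high, 54 between tips. Skirt 18 high, top plate 4 thick; on it a grip bar 46 long (x), 14 wide (y), 30 high: 52 in all. Point: on the axis, half-way up, 26 over the lower edge, 4 over the plate. z up. A half turn about z makes no difference.
- lid_large_center (a point): white screw lid, 90 mm across, 82 inside, 80 g, bar up. Inside the lower edge, on its +x and -x sides, two lugs 12 wide, 5 high, 72 between tips. Skirt 18 high, top plate 4 thick; on it a grip bar 46 long (x), 14 wide (y), 30 high: 52 in all. Point: on the axis, half-way up, 26 over the lower edge, 4 over the plate. z up. A half turn about z makes no difference.
Mind the look-alikes: they are no part of the job. What is shaped like the part that bears lid_medium_center but orange or purple is not meant.

How it is judged (in metres and radians):
At the end, for the whole second after the job is handed in: The 76 mm lid sits level (within 7 degrees) on the jar, within 10 mm of its axis, down on the shoulder to within 5 mm, turned home so that its bar is within 17 degrees of the jar's y (long side of the cradle), at rest; the other two lids are within 40 mm of where they started (z of lid_medium_center in the frame of jar_seat between 0.021 and 0.031 m and horizontal distance between lid_medium_center and jar_seat below 0.01 m and angle between lid_medium_center's own z axis and vertical below 0.12 rad and angle between the x axis of lid_medium_center and the y axis of jar_seat, either way round below 0.3 rad and linear speed of lid_medium below 0.02 m/s and distance of each of lid_small_center, lid_large_center from where it was at the start of the episode below 0.04 m); the robot touches nothing.
It also fails if it takes over 38 s, if anything falls off the work surface, if the arm or the gripper's body presses on something with over 40 N, if the wrist force passes 120 N, or if a joint passes its speed limit or range.

ROBOT

A 6-joint arm with a two-finger parallel gripper is mounted at the origin on the work surface. World frame = base frame: x ahead of the robot, y to its left, z up, the work surface at z = 0. Lengths are in mm, angles in rad, forces in N, time in s.
With the tool pointing down it reaches from about 275 to 825 mm from the base axis. Payload 4.9 kg.
Tool frame: the origin (TCP) lies on the front face of the gripper's body, between the roots of the fingers; the fingertips stand 73 mm ahead of it and the grasp point (between the pads) lies 54 mm ahead of it (ctrl.finger_overhang is the distance from the TCP to the fingertips, in mm); z points along the fingers, y is the direction in which the jaws open and shut (so a half turn about z gives the same grasp; the last joint's range is limited). The gripper opens to 85 mm and grips with 20 to 120 N. Pads are 22 mm wide; open, the fingers measure 114 mm over their backs; the gripper's body (76 mm by 85 mm) begins 54 mm behind the grasp point. The pads swing forward as they close: fully open they stand 13 mm farther back than shut.
Start: joints at [1.02, 0.326, -0.193, 1.052, 0, 1.437], TCP at [222.657, 502.934, 303.881] pointing down, gripper open.
Joint ranges: [-2.65, 2.65], [-0.97, 1.79], [-1.3, 1.35], [-1.93, 2.1], [-1.47, 1.37], [-3.14, 3.14]. Speed limits (rad/s): [2.57, 2.57, 3.14, 3.14, 3.14, 3.14].

INTERFACE

Orientations are given as a 3x3 rotation matrix whose columns are the frame's x, y, z axes.
In Python, from station import ctrl gives the robot as it stands.
- The arm moves only by the tool arm_command, never from a script. Its argument "deltas" is a list of rows, each a list of 3 entries, a list of its own where there are three numbers: the opening, from 0 (shut) to 1 (fully open), then the shift along the world's x, y, z in units of 0.1 m (1.0 is 0.1 m), then the turn, a rotation vector about the world's x, y, z in units of pi rad (1.0 is pi rad). A call has 1 to 10 rows; each row shifts and turns the commanded pose from where the row before left it; what a row does not reach is not made up. A row lasts 1/12 s, in which the tool goes at most 41.7 mm and 7.16 degrees, less where a joint would pass 70% of its speed; a pose out of reach is approached as far as the arm can. A call with a number of a shift or a turn outside -1 to 1 is refused whole. A call with a gripper value outside its range is refused whole. The fingers move at their own pace and stop on an object; "newtons" is the grip in N (left out, the last holds). Time passes only in rows, so rows that do not move let the fingers close. It gives the time, the measured TCP pose, the force and the opening at its end, in the units of the state.
- ctrl.sense(): the state, without advancing time (a new reading comes with each control period).
- ctrl.grab_frame(name): name is "scene" or "top" or "wrist"; returns a dict with "image" (480x640x3 uint8, red, green, blue), "fov_y" (degrees; the focal length in pixels is half the picture's height over the tangent of half this angle, whatever the lens; pixels are square), "cx", "cy" (the principal point, pixels), "extrinsics" (4x4, takes a point from camera to world coordinates); the wrist camera has in their place "hand_eye" (4x4, takes a point from camera to tool coordinates, whose origin is the TCP and whose axes are the flange's). Camera axes: x right, y down, z forward; pixel columns grow to the right and rows downward; lengths in mm; the calibration is good to about 2 mm. A picture is of the moment at which its call begins: read the wrist's pose just before it. There is no depth.
- ctrl.hand_in(): hands the job in, once; it reports no verdict.
The state is a dict: "time_s": time; "joint_positions": joint angles; "dq": joint speeds; "joint_efforts": joint torques, N m; "eef_pos": TCP position; "tool_rot": TCP orientation; "ft_force": force on the tool from outside, world axes, zero at the start; "wrist_torque": the same for the moment, N m; "width": finger opening in mm.
Only numpy, scipy, OpenCV 4.12 (cv2) and the standard library are available. Lean on these libraries where they do the work, as an engineer would, in place of code of your own. Each camera call takes 0.05 s, during which the arm holds its last target.

## Working session

There is one attempt and no reset: what is moved stays moved. The work goes in short steps, Python scripts to look and compute and a tool call to move; the robot and the scene stay as the last step left them, time stands still between calls to the robot, and variables do not carry over. Pictures are saved under pics/ and viewed, and the job is handed in when it is done.

Besides the shell and the picture viewer there is one more tool, called after "Call:" as name([rows], argument=value, ...), one row to a line, values as JSON. arm_command: Moves the arm, as the interface text tells. Its arguments: {"type":"object","properties":{"deltas":{"type":"array"},"newtons":{"type":"number"}},"required":["deltas"]}

```bash
mkdir -p pics; ls; python3 - <<'E'
from station import ctrl
import cv2,numpy as np
np.set_printoptions(suppress=True,precision=4)
print(ctrl.sense())
for n in("scene","top","wrist"):
    f=ctrl.grab_frame(n)
    cv2.imwrite(f"pics/{n}0.png",f["image"][:,:,::-1])
    print(n,{k:v for k,v in f.items() if k!="image"})
E
```

```text
pics
{'time_s': 0.0, 'joint_positions': array([ 1.0198,  0.3269, -0.1936,  1.052 ,  0.    ,  1.4366]), 'dq': array([-0.0007, -0.0014, -0.0007,  0.0008,  0.0002, -0.0013]), 'joint_efforts': array([ -0.0007, -44.3405,  26.2438,   0.0156,  -0.0003,   0.    ]), 'eef_pos': array([222.4129, 502.5049, 303.0986]), 'tool_rot': array([[-0.9144,  0.4049, -0.0009],
       [ 0.4049,  0.9144, -0.0015],
       [ 0.0003, -0.0018, -1.    ]]), 'ft_force': array([-0.1152,  0.8806, -0.0087]), 'wrist_torque': array([ 0.033 ,  0.0006, -0.0147]), 'width': 85.33414919410434}
scene {'fov_y': 45.028809313785146, 'cx': 313.80136473278344, 'cy': 235.34109147868855, 'extrinsics': array([[   0.8827,    0.3846,   -0.2702,  744.2471],
       [   0.4698,   -0.7373,    0.4855, -418.2044],
       [  -0.0125,   -0.5555,   -0.8314,  833.6169],
       [   0.    ,    0.    ,    0.    ,    1.    ]])}
top {'fov_y': 50.688823872301064, 'cx': 322.91001002384525, 'cy': 244.72223199156278, 'extrinsics': array([[ -0.0129,  -0.9845,   0.1751, 381.0014],
       [ -0.9995,   0.018 ,   0.0274,  -0.7807],
       [ -0.0301,  -0.1746,  -0.9842, 874.2358],
       [  0.    ,   0.    ,   0.    ,   1.    ]])}
wrist {'fov_y': 66.07538664362363, 'cx': 328.52611352042356, 'cy': 241.818016302578, 'hand_eye': array([[  0.0011,  -0.9656,  -0.2601,  65.8579],
       [  1.    ,   0.0011,  -0.0001,   0.2878],
       [  0.0004,  -0.2601,   0.9656, -69.7362],
       [  0.    ,   0.    ,   0.    ,   1.    ]])}
```

View pics/scene0.png

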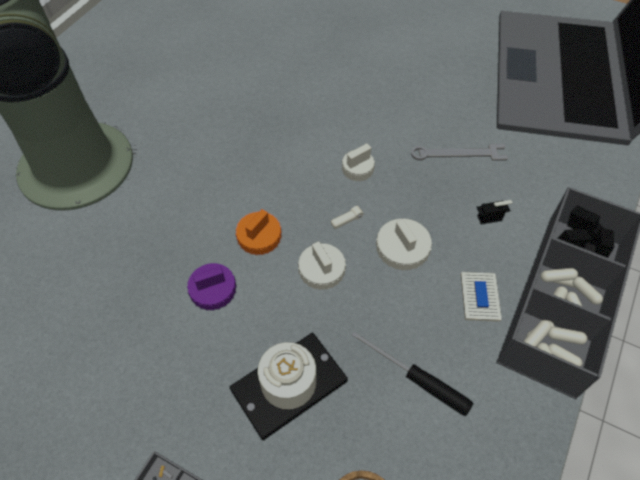

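View pics/top0.png

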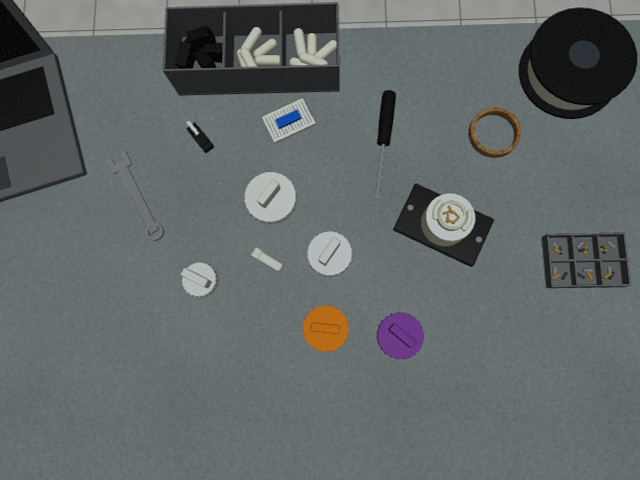

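View pics/wrist0.png

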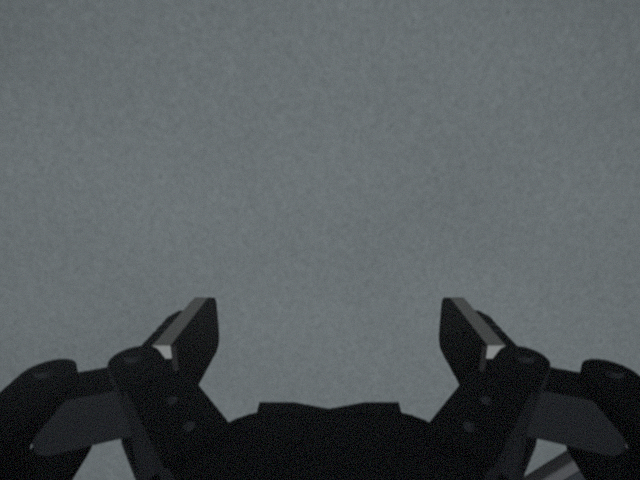

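```bash
cat > h.py <<'E'
import numpy as np,cv2
def cam(f,T=None):
    M=f["extrinsics"] if T is None else T@f["hand_eye"]
    return M,240/np.tan(np.radians(f["fov_y"]/2)),f["cx"],f["cy"]
def ray(c,u,v,z):
    M,fl,cx,cy=c; d=M[:3,:3]@np.array([(u-cx)/fl,(v-cy)/fl,1]); o=M[:3,3]
    return o+d*(z-o[2])/d[2]
def proj(c,p):
    M,fl,cx,cy=c; q=M[:3,:3].T@(np.array(p)-M[:3,3]); return np.array([cx+fl*q[0]/q[2],cy+fl*q[1]/q[2]])
E
python3 - <<'E'
import cv2
t=cv2.imread("pics/top0.png");s=cv2.imread("pics/scene0.png")
c=lambda i,u,v,w,h,k:cv2.resize(i[v:v+h,u:u+w],None,fx=k,fy=k,interpolation=cv2.INTER_CUBIC)
cv2.imwrite("pics/t_all.png",c(t,170,160,190,140,4))
cv2.imwrite("pics/t_lid.png",c(t,300,225,60,60,10))
cv2.imwrite("pics/t_jar.png",c(t,385,175,120,100,6))
cv2.imwrite("pics/s_lid.png",c(s,280,220,90,80,7))
cv2.imwrite("pics/s_jar.png",c(s,225,325,130,115,5))
E
```

```text
(no output)
```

View pics/t_lid.png

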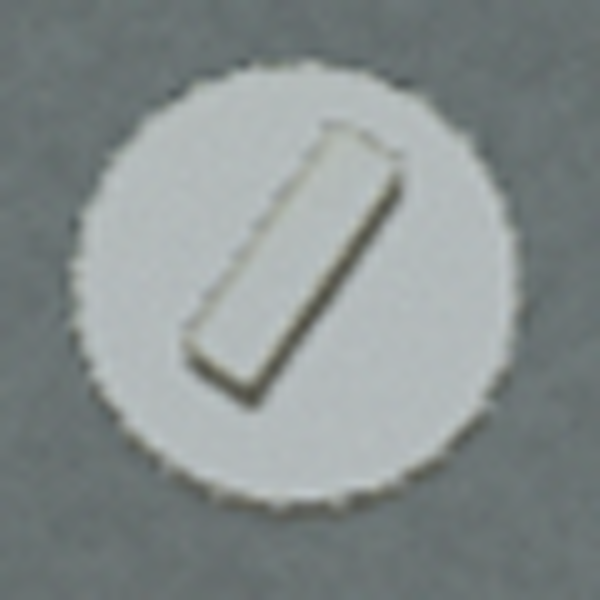

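View pics/t_jar.png

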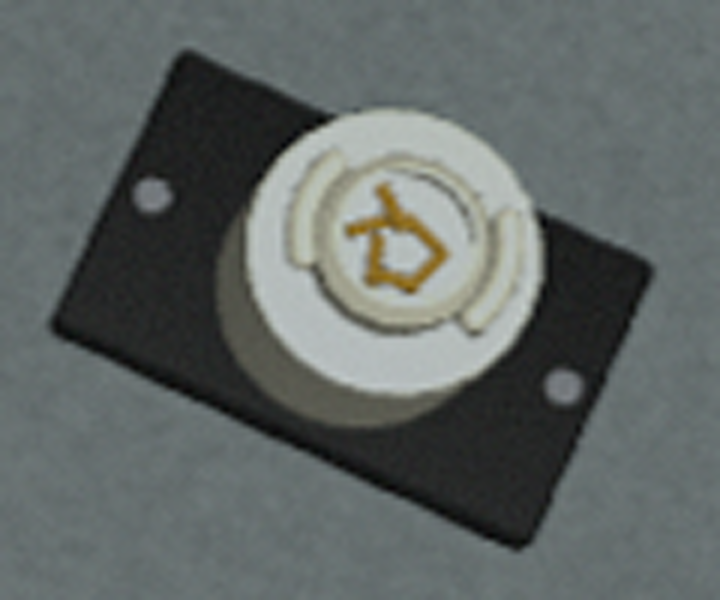

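View pics/s_jar.png

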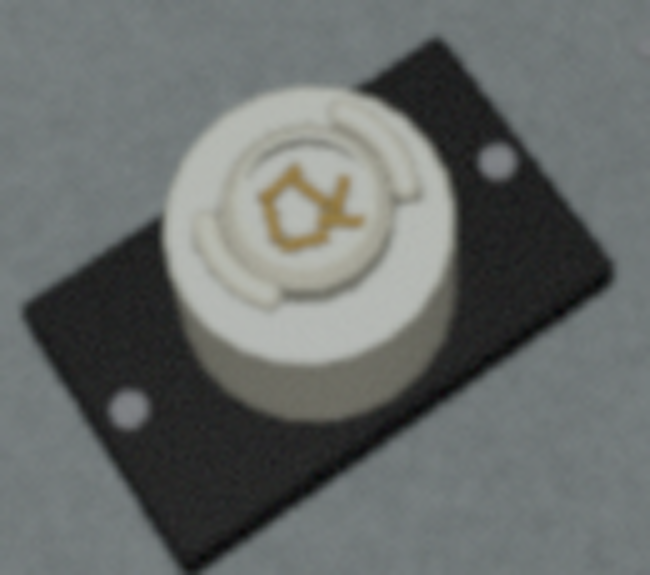

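View pics/s_lid.png

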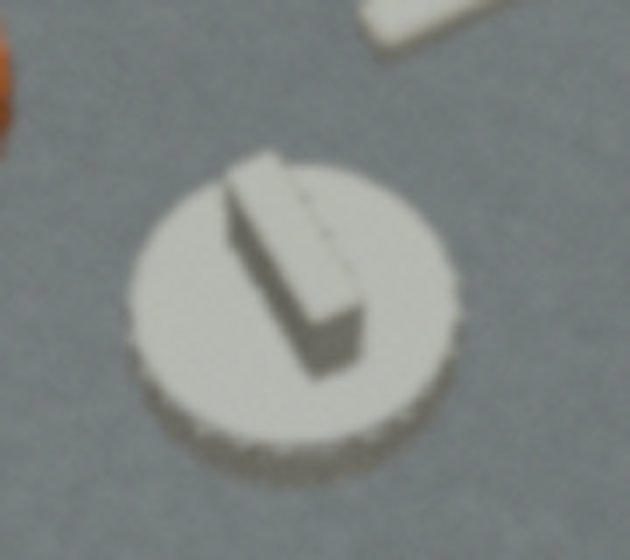

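```bash
python3 - <<'E'
from h import *
from station import ctrl
np.set_printoptions(suppress=True,precision=1)
t=cam(ctrl.grab_frame("top"));s=cam(ctrl.grab_frame("scene"))
def R(c,u0,v0,k,pts,z): return np.array([ray(c,u0+(x+.5)/k-.5,v0+(y+.5)/k-.5,z)[:2] for x,y in pts])
def box(n,q):
    d=(q[1]+q[2]-q[0]-q[3]); e=(q[0]+q[1]-q[2]-q[3])
    print(n,"c",q.mean(0),"edges",[round(float(np.linalg.norm(q[i]-q[(i+1)%4])),1) for i in range(4)],"ang01",np.degrees(np.arctan2(d[1],d[0])),"ang03",np.degrees(np.arctan2(e[1],e[0])))
box("lid bar top",R(t,300,225,10,[(335,122),(398,165),(248,390),(187,343)],52))
box("lid bar scene",R(s,280,220,7,[(270,150),(362,298),(315,322),(228,180)],52))
for n,a in (("top",(t,300,225,10,[(297,278),(73,278),(520,278),(297,58),(297,498)],22)),("scene",(s,280,220,7,[(295,304),(130,304),(460,304),(295,163),(295,445)],22)),
 ("jar top",(t,385,175,6,[(395,252),(245,252),(545,252),(395,108),(395,397)],68)),("jar scene",(s,225,325,5,[(310,224),(163,224),(458,224),(310,85),(310,363)],68))):
    q=R(*a);print(n,q[0],"w",np.linalg.norm(q[1]-q[2]),np.linalg.norm(q[3]-q[4]))
for z in(0,10): 
  box("plate top",R(t,385,175,6,[(185,50),(652,265),(522,548),(55,328)],z))
  box("plate scene",R(s,225,325,5,[(437,38),(613,275),(190,572),(25,310)],z))
# others (disc widths)
for n,u,v in(("small",199,279),("large",270,197)): print(n,ray(t,u,v,22))
E
```

```text
lid bar top c [518.3  12.6] edges [12.7, 44.8, 12.7, 44.2] ang01 -127.29792719696016 ang03 -34.30100458814331
lid bar scene c [517.3  13.4] edges [44.9, 12.3, 42.7, 12.6] ang01 -34.75506838580218 ang03 63.254811233351866
top [519.2  12.3] w 76.16477927715384 75.93711700104348
scene [517.5  13.7] w 76.99862577481746 76.72786117373819
jar top [ 566.9 -185.6] w 80.42335608479986 80.09980740894443
jar scene [ 566.6 -184.6] w 81.36862885211002 79.90657078115832
plate top c [ 569.8 -187.9] edges [149.1, 93.0, 147.5, 93.3] ang01 -117.1229066007828 ang03 -26.973193381889597
plate scene c [ 563.7 -180.8] edges [92.6, 148.5, 92.0, 149.1] ang01 -27.354645757105782 ang03 63.263204433848514
plate top c [ 567.6 -185.8] edges [147.4, 92.0, 145.8, 92.2] ang01 -117.1229066007828 ang03 -26.973193381889597
plate scene c [ 565.9 -183.6] edges [91.5, 146.7, 90.9, 147.3] ang01 -27.354645757105786 ang03 63.26320443384848
small [477.2 234.6  22. ]
large [618.8 114.1  22. ]
```

The task lid could be confused with:
- white small lid, top px (199,279)
- white large lid, top px (270,197)
- orange look-alike, top px (326,328)
- purple look-alike, top px (401,335)

I choose the white lid at top px (329,254) / scene px (322,264). The close crop measures 76 mm across, with its bar at -35° and its centre at about (518,13). The jar is at about (567,-185), with its x axis at -27°.

Call:
arm_command([
  [0.7,[0.1,-0.16,-0.05],[0,0,-0.004]],
  [0.7,[0.2,-0.33,-0.07],[0,0,-0.004]],
  [0.7,[0.2,-0.33,-0.07],[0,0,-0.004]],
  [0.7,[0.2,-0.33,-0.07],[0,0,-0.004]],
  [0.7,[0.2,-0.33,-0.07],[0,0,-0.004]],
  [0.7,[0.2,-0.33,-0.07],[0,0,-0.004]],
  [0.7,[0.2,-0.33,-0.07],[0,0,-0.004]],
  [0.7,[0.2,-0.33,-0.07],[0,0,-0.004]],
  [0.7,[0.2,-0.33,-0.07],[0,0,-0.004]],
  [0.7,[0.2,-0.33,-0.07],[0,0,-0.004]],
], newtons=40)

```text
time_s: 1.08
eef_pos: [413.3, 188.2, 235.7]
tool_rot: [[-0.856, 0.517, 0.0], [0.517, 0.856, 0.0], [-0.0, 0.0, -1.0]]
ft_force: [0.3, 0.3, 0.0]
width: 59.7
```

Call:
arm_command([
  [0.6,[0.2,-0.33,-0.06],[0,0,-0.004]],
  [0.6,[0.2,-0.33,-0.06],[0,0,-0.004]],
  [0.6,[0.2,-0.33,-0.06],[0,0,-0.004]],
  [0.6,[0.2,-0.33,-0.06],[0,0,-0.004]],
  [0.6,[0.2,-0.32,-0.05],[0,0,-0.004]],
  [0.6,[0.05,-0.11,0],[0,0,0]],
  [0.6,[0,0,0],[0,0,0]],
  [0.6,[0,0,0],[0,0,0]],
])

```text
time_s: 1.75
eef_pos: [517.3, 14.7, 206.6]
tool_rot: [[-0.822, 0.57, -0.001], [0.57, 0.822, 0.001], [0.001, -0.0, -1.0]]
ft_force: [0.3, 0.4, 0.6]
width: 51.2
```

```bash
python3 - <<'E'
from h import *
from station import ctrl
np.set_printoptions(suppress=True,precision=4)
s=ctrl.sense();print(s["eef_pos"],s["tool_rot"],s["joint_positions"],ctrl.finger_overhang,s["width"])
f=ctrl.grab_frame("wrist");cv2.imwrite("pics/w1.png",f["image"][:,:,::-1])
T=np.eye(4);T[:3,:3]=s["tool_rot"];T[:3,3]=s["eef_pos"];c=cam(f,T)
# predicted bar top corners
a=np.radians(-35);ux=np.array([np.cos(a),np.sin(a),0]);uy=np.array([-ux[1],ux[0],0])
for i,j in((1,1),(1,-1),(-1,-1),(-1,1)): print(proj(c,np.array([518.2,13,52])+23*i*ux+7*j*uy))
E
```

```text
[517.3252  14.6798 206.585 ] [[-0.8216  0.5701 -0.0011]
 [ 0.5701  0.8216  0.0007]
 [ 0.0013 -0.     -1.    ]] [-0.1146  0.3567 -0.4186  0.7966  0.0006  0.492 ] 72.6 51.18623907415883
[337.3886 286.8903]
[315.8783 286.781 ]
[315.6124 217.2967]
[338.245  217.4162]
```

View pics/w1.png

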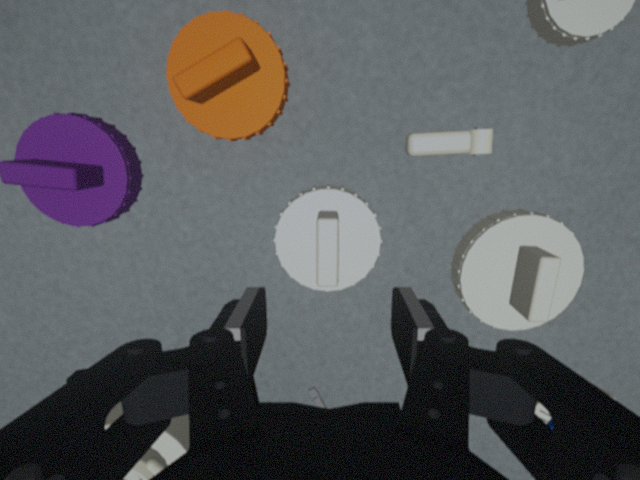

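The wrist view shows the white lid at about (328,240). Its bar spans columns 317-339 and rows 219-287, within about 1.5 px of the prediction and aligned with the jaws. The next move is to descend.

Call:
arm_command([
  [0.6,[0.01,-0.02,-0.2],[0,0,0]],
  [0.6,[0,0,-0.3],[0,0,0]],
  [0.6,[0,0,-0.25],[0,0,0]],
  [0.6,[0,0,-0.16],[0,0,0]],
  [0.6,[0,0,-0.1],[0,0,0]],
  [0.6,[0,0,-0.05],[0,0,0]],
  [0.6,[0,0,0],[0,0,0]],
])

```text
time_s: 2.38
eef_pos: [518.0, 14.0, 100.5]
tool_rot: [[-0.823, 0.568, -0.001], [0.568, 0.823, 0.0], [0.001, -0.0, -1.0]]
ft_force: [0.5, -0.1, 0.4]
width: 51.2
```

Call:
arm_command([
  [0,[0,0,0],[0,0,0]],
  [0,[0,0,0],[0,0,0]],
  [0,[0,0,0],[0,0,0]],
  [0,[0,0,0],[0,0,0]],
  [0,[0,0,0],[0,0,0]],
  [0,[0,0,0],[0,0,0]],
  [0,[0,0,0],[0,0,0]],
  [0,[0,0,0],[0,0,0]],
], newtons=50)

```text
time_s: 3.05
eef_pos: [519.6, 12.9, 102.1]
tool_rot: [[-0.822, 0.569, 0.002], [0.569, 0.822, 0.0], [-0.002, 0.001, -1.0]]
ft_force: [-1.1, 0.8, 6.3]
width: 12.8
```

Call:
arm_command([
  [0,[0,0,0.1],[0,0,0]],
  [0,[0,0,0.2],[0,0,0]],
  [0,[0,0,0.3],[0,0,0]],
  [0,[0,0,0.3],[0,0,0]],
  [0,[0,0,0.2],[0,0,0]],
  [0,[0,0,0],[0,0,0]],
  [0,[0,0,0],[0,0,0]],
])

```text
time_s: 3.63
eef_pos: [519.4, 12.8, 212.5]
tool_rot: [[-0.822, 0.569, 0.003], [0.569, 0.822, -0.0], [-0.003, 0.001, -1.0]]
ft_force: [-0.5, -0.0, -0.6]
width: 13.4
```

```bash
python3 - <<'E'
from h import *
from station import ctrl
np.set_printoptions(suppress=True,precision=3)
s=ctrl.sense();print(s["eef_pos"],s["tool_rot"],s["width"],s["ft_force"])
for n in("scene","wrist"):
    f=ctrl.grab_frame(n);cv2.imwrite(f"pics/{n}2.png",f["image"][:,:,::-1])
E
```

```text
[519.42   12.77  212.537] [[-0.822  0.569  0.003]
 [ 0.569  0.822 -0.   ]
 [-0.003  0.001 -1.   ]] 13.380122876711573 [-0.524 -0.033 -0.633]
```

View pics/scene2.png

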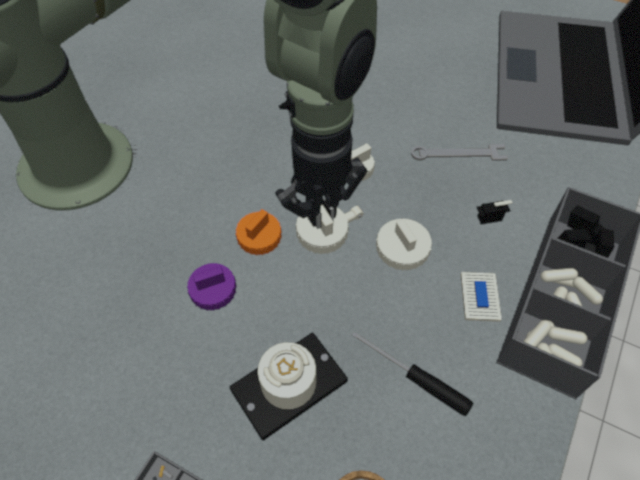

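View pics/wrist2.png

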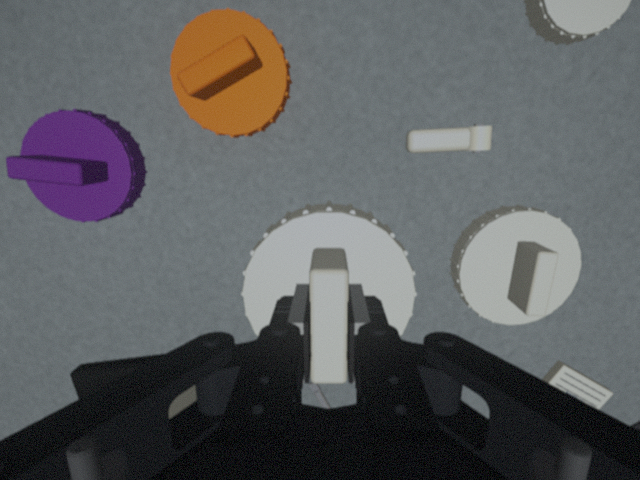

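Call:
arm_command([
  [0,[0.04,-0.15,0],[0,0,0.005]],
  [0,[0.07,-0.3,0],[0,0,0.007]],
  [0,[0.08,-0.34,0],[0,0,0.008]],
  [0,[0.08,-0.34,0],[0,0,0.008]],
  [0,[0.08,-0.34,0],[0,0,0.007]],
  [0,[0.07,-0.3,0],[0,0,0.005]],
  [0,[0.05,-0.21,0],[0,0,0.004]],
  [0,[0,0,0],[0,0,0]],
  [0,[0,0,0],[0,0,0]],
])

```text
time_s: 4.48
eef_pos: [564.7, -185.8, 208.9]
tool_rot: [[-0.892, 0.452, -0.003], [0.452, 0.892, 0.002], [0.003, 0.0, -1.0]]
ft_force: [0.1, 0.6, -0.9]
width: 13.1
```

```bash
python3 - <<'E'
from h import *
from station import ctrl
np.set_printoptions(suppress=True,precision=3)
s=ctrl.sense();print(s["eef_pos"],s["tool_rot"],s["width"],s["ft_force"],s["joint_positions"])
c3=lambda i,u,v,w,h,k:cv2.resize(i[v:v+h,u:u+w],None,fx=k,fy=k,interpolation=cv2.INTER_CUBIC)
T=np.eye(4);T[:3,:3]=s["tool_rot"];T[:3,3]=s["eef_pos"]
for n in("scene","wrist","top"):
    f=ctrl.grab_frame(n);i=f["image"][:,:,::-1].copy();cv2.imwrite(f"pics/{n}3.png",i)
    c=cam(f,T if n=="wrist" else None)
    if n=="scene": cv2.imwrite("pics/s3c.png",c3(i,225,280,130,150,4))
    if n=="top": cv2.imwrite("pics/t3c.png",c3(i,385,160,130,120,5))
    if n=="wrist": cv2.imwrite("pics/w3.png",i)
    for zb in(108,112): # predicted plate rim extremes
        p=np.array([proj(c,[s["eef_pos"][0]+38*np.cos(a),s["eef_pos"][1]+38*np.sin(a),zb+22]) for a in np.linspace(0,6.28,90)])
        print(n,zb,p.min(0),p.max(0))
E
```

```text
[ 564.742 -185.809  208.91 ] [[-0.892  0.452 -0.003]
 [ 0.452  0.892  0.002]
 [ 0.003  0.    -1.   ]] 13.10840746981795 [ 0.09   0.633 -0.911] [-0.442  0.485 -0.205  0.884  0.     0.027]
scene 108 [252.932 325.016] [311.897 380.679]
scene 112 [252.62  323.723] [311.85  379.567]
wrist 108 [240.437 213.629] [415.186 375.807]
wrist 112 [238.254 215.465] [417.324 381.191]
top 108 [434.143 184.103] [485.268 233.388]
top 112 [434.641 183.326] [486.035 232.856]
```

View pics/s3c.png

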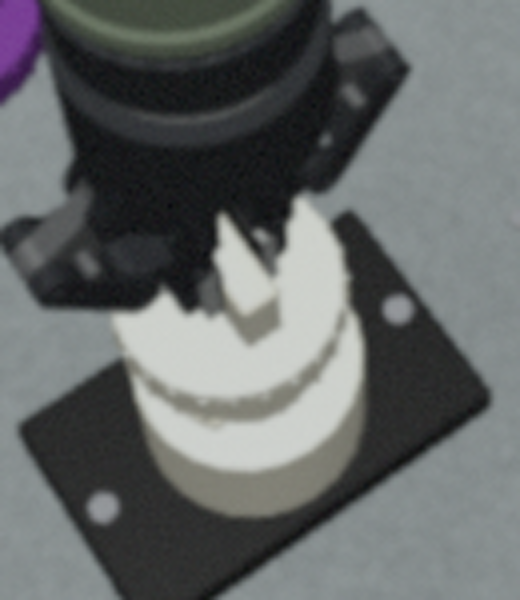

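View pics/t3c.png

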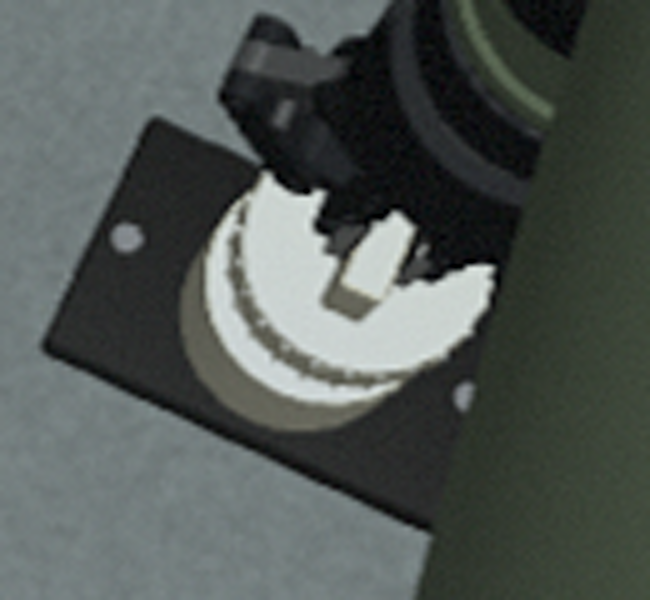

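View pics/w3.png

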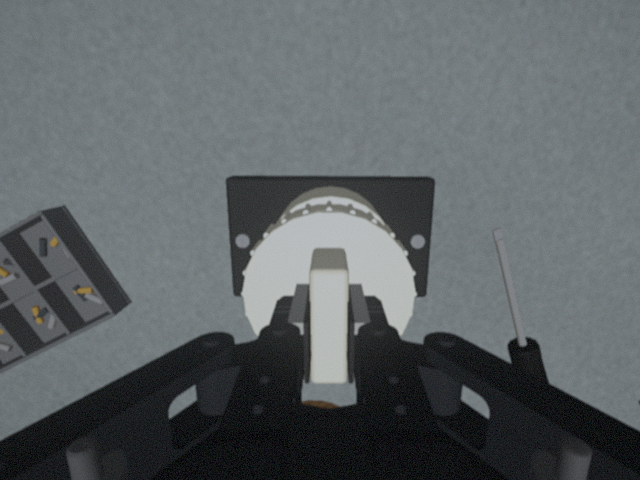

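Call:
arm_command([
  [0,[0.035,0,-0.05],[0,0,0]],
  [0,[0,0,-0.07],[0,0,0]],
  [0,[0,0,-0.04],[0,0,0]],
  [0,[0,0,0],[0,0,0]],
  [0,[0,0,0],[0,0,0]],
])

```text
time_s: 5.05
eef_pos: [568.8, -184.5, 194.3]
tool_rot: [[-0.893, 0.45, -0.001], [0.45, 0.893, 0.0], [0.001, -0.0, -1.0]]
ft_force: [-0.1, -0.8, 0.1]
width: 12.8
```

```bash
python3 - <<'E'
from h import *
from station import ctrl
np.set_printoptions(suppress=True,precision=3)
s=ctrl.sense();print(s["eef_pos"],s["tool_rot"],s["width"],s["ft_force"])
c3=lambda i,u,v,w,h,k:cv2.resize(i[v:v+h,u:u+w],None,fx=k,fy=k,interpolation=cv2.INTER_CUBIC)
for n in("scene","top"):
    f=ctrl.grab_frame(n);i=f["image"][:,:,::-1].copy();c=cam(f)
    e=s["eef_pos"]
    for xy,z,r in(((566.8,-185),e[2]-101+22,38),((566.8,-185),68,40)):
        for a in np.arange(0,360,6):
            a=np.radians(a)
            p=proj(c,[xy[0]+r*np.cos(a),xy[1]+r*np.sin(a),z]);cv2.circle(i,tuple(int(round(q*16)) for q in p),8,(0,0,255),-1,shift=4) if 0 else i.__setitem__((int(round(p[1])),int(round(p[0]))),(0,0,255))
    cv2.imwrite(f"pics/{n}4.png",c3(i,*((225,300,130,120,6) if n=="scene" else (400,160,110,110,5))))
E
```

```text
[ 568.813 -184.514  194.294] [[-0.893  0.45  -0.001]
 [ 0.45   0.893  0.   ]
 [ 0.001 -0.    -1.   ]] 12.810314497890877 [-0.134 -0.793  0.15 ]
```

View pics/scene4.png

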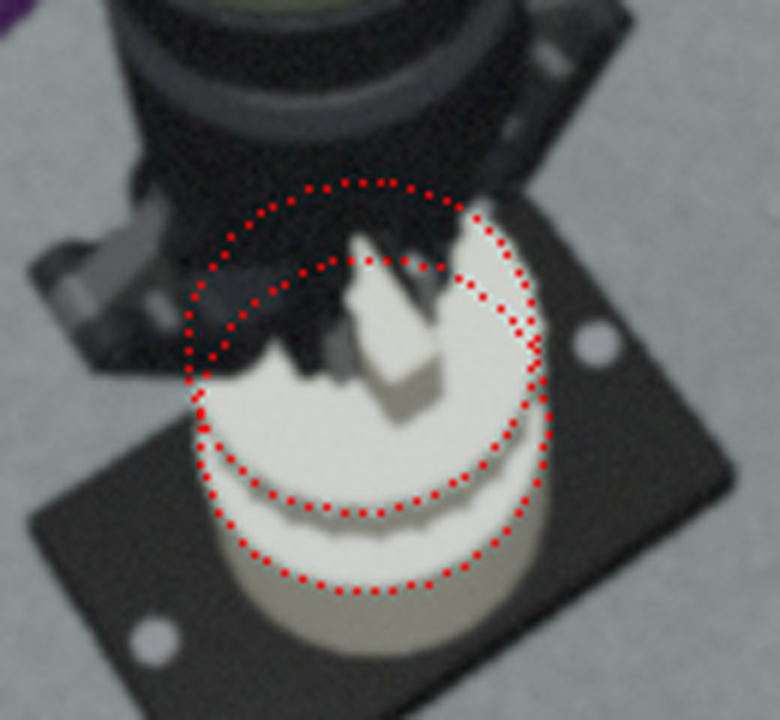

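View pics/top4.png

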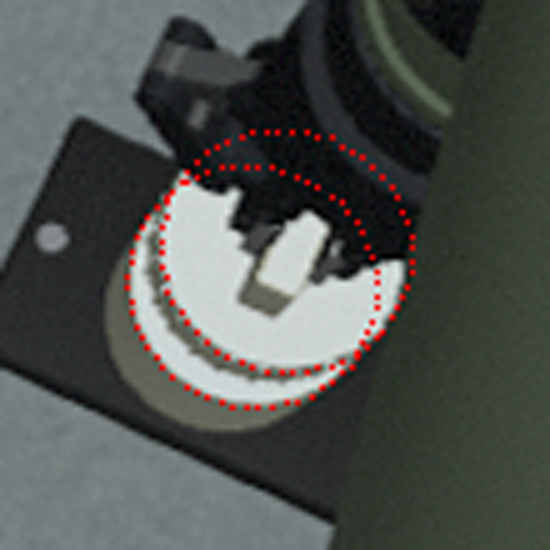

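The scene and top overlays both agree to about 1 px: the lid disc is centred on the jar axis. Lowering it now.

Call:
arm_command([
  [0,[0,0,-0.06],[0,0,0]],
  [0,[0,0,-0.05],[0,0,0]],
  [0,[0,0,-0.04],[0,0,0]],
  [0,[0,0,-0.03],[0,0,0]],
  [0,[0,0,-0.03],[0,0,0]],
  [0,[0,0,0],[0,0,0]],
])

```text
time_s: 5.65
eef_pos: [568.8, -184.9, 173.0]
tool_rot: [[-0.893, 0.45, -0.001], [0.45, 0.893, 0.001], [0.001, -0.0, -1.0]]
ft_force: [0.7, -0.4, -0.6]
width: 12.9
```

No contact force at z 173, so the neck is inside the lid. Lowering the last few millimetres.

Call:
arm_command([
  [0,[0,0,-0.02],[0,0,0]],
  [0,[0,0,-0.02],[0,0,0]],
  [0,[0,0,0],[0,0,0]],
])

```text
time_s: 5.9
eef_pos: [569.3, -185.2, 170.2]
tool_rot: [[-0.893, 0.45, 0.001], [0.45, 0.893, -0.0], [-0.001, -0.0, -1.0]]
ft_force: [-0.6, 0.3, 2.4]
width: 13.0
```

Call:
arm_command([
  [0,[-0.002,0,0],[0,0,-0.02]],
  [0,[-0.002,-0.001,0],[0,0,-0.035]],
  [0,[-0.002,-0.001,0],[0,0,-0.038]],
  [0,[-0.002,-0.001,0],[0,0,-0.038]],
  [0,[-0.002,-0.001,0],[0,0,-0.038]],
  [0,[-0.002,-0.001,0],[0,0,-0.038]],
  [0,[-0.002,-0.001,0],[0,0,-0.038]],
  [0,[-0.002,-0.001,0],[0,0,-0.038]],
])

```text
time_s: 6.57
eef_pos: [567.9, -186.0, 170.2]
tool_rot: [[-0.207, 0.978, 0.001], [0.978, 0.207, -0.001], [-0.001, 0.001, -1.0]]
ft_force: [-0.2, 0.2, 0.2]
width: 13.1
```

Call:
arm_command([
  [0,[-0.002,-0.001,0],[0,0,-0.038]],
  [0,[-0.002,-0.001,0],[0,0,-0.038]],
  [0,[-0.002,-0.001,0],[0,0,-0.038]],
  [0,[-0.002,-0.001,0],[0,0,-0.038]],
  [0,[-0.002,0,0],[0,0,-0.035]],
  [0,[0,0,0],[0,0,-0.03]],
  [0,[0,0,0],[0,0,0]],
  [0,[0,0,0],[0,0,0]],
])

```text
time_s: 7.23
eef_pos: [566.7, -186.3, 170.2]
tool_rot: [[0.448, 0.894, 0.0], [0.894, -0.448, -0.0], [-0.0, 0.001, -1.0]]
ft_force: [-0.6, 0.2, 1.6]
width: 13.1
```

```bash
cat > look.py <<'E'
import sys
from h import *
from station import ctrl
np.set_printoptions(suppress=True,precision=3)
k=sys.argv[1]
s=ctrl.sense();print(s["eef_pos"],np.degrees(np.arctan2(s["tool_rot"][1,1],s["tool_rot"][0,1])),s["width"],s["ft_force"],s["wrist_torque"])
c3=lambda i,u,v,w,h,k:cv2.resize(i[v:v+h,u:u+w],None,fx=k,fy=k,interpolation=cv2.INTER_CUBIC)
f=ctrl.grab_frame("wrist");cv2.imwrite(f"pics/w{k}.png",f["image"][:,:,::-1])
f=ctrl.grab_frame("scene");cv2.imwrite(f"pics/s{k}.png",c3(f["image"][:,:,::-1],225,300,130,130,5))
f=ctrl.grab_frame("top");cv2.imwrite(f"pics/t{k}.png",f["image"][:,:,::-1])
E
python3 look.py 5
```

```text
[ 566.72  -186.269  170.153] -26.62457098791351 13.134119013858461 [-0.556  0.187  1.639] [-0.07   0.092 -0.072]
```

View pics/w5.png

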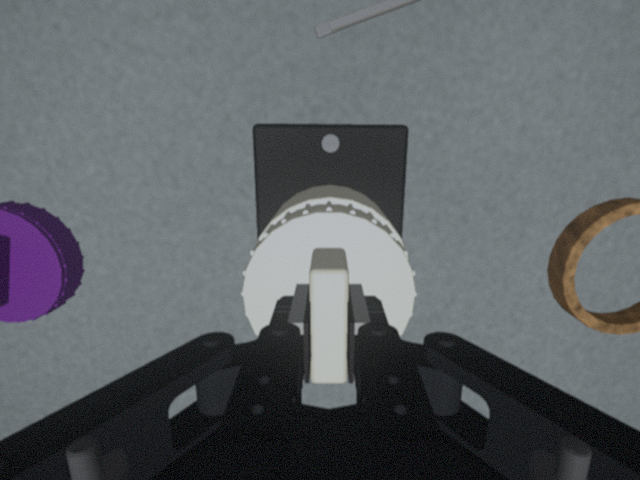

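View pics/s5.png

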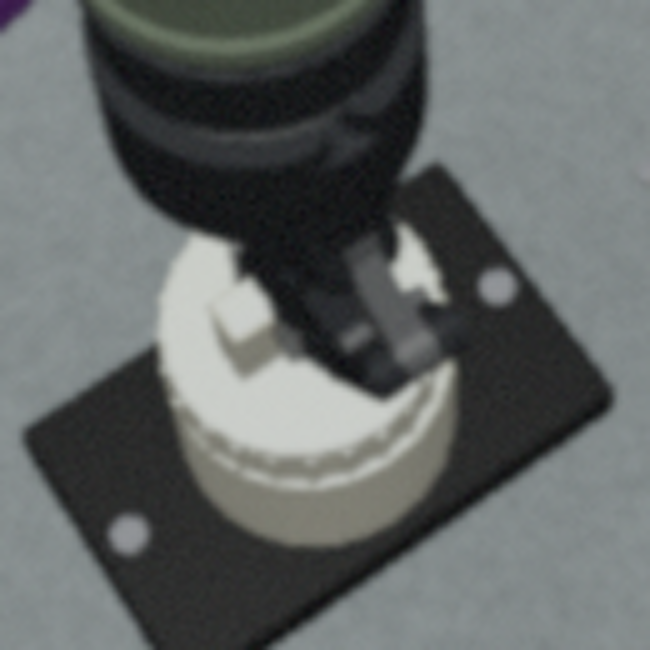

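The wrist view shows the bar (columns 310-348) parallel to the plate's long edges, and the lid is down on the shoulder. Releasing it.

Call:
arm_command([
  [0.3,[0,0,0],[0,0,0]],
  [0.6,[0,0,0],[0,0,0]],
  [0.6,[0,0,0],[0,0,0]],
  [0.6,[0,0,0],[0,0,0]],
  [0.6,[0,0,0],[0,0,0]],
  [0.6,[0,0,0.1],[0,0,0]],
  [0.6,[0,0,0.2],[0,0,0]],
  [0.6,[0,0,0.3],[0,0,0]],
  [0.6,[0,0,0.3],[0,0,0]],
  [0.6,[0,0,0.2],[0,0,0]],
])

```text
time_s: 8.22
eef_pos: [567.2, -186.4, 283.5]
tool_rot: [[0.45, 0.893, 0.003], [0.893, -0.45, -0.001], [0.0, 0.003, -1.0]]
ft_force: [0.4, -0.0, 0.2]
width: 51.2
```

Call:
arm_command([
  [0.6,[-0.2,0.2,0.2],[0,0,0]],
  [0.6,[-0.25,0.25,0.1],[0,0,0]],
  [0.6,[-0.25,0.25,0.1],[0,0,0]],
  [0.6,[-0.25,0.25,0.1],[0,0,0]],
  [0.6,[-0.25,0.25,0],[0,0,0]],
  [0.6,[-0.2,0.2,0],[0,0,0]],
  [0.6,[0,0,0],[0,0,0]],
  [0.6,[0,0,0],[0,0,0]],
])

```text
time_s: 8.88
eef_pos: [425.9, -45.4, 331.0]
tool_rot: [[0.449, 0.894, 0.002], [0.894, -0.449, -0.001], [0.0, 0.002, -1.0]]
ft_force: [0.4, -0.6, -0.3]
width: 51.4
```

```bash
python3 look.py 6; python3 -c "
import cv2
i=cv2.imread('pics/t6.png')
cv2.imwrite('pics/t6c.png',cv2.resize(i[160:275,385:510],None,fx=5,fy=5,interpolation=cv2.INTER_CUBIC))"
```

```text
[425.948 -45.397 331.023] -26.661861982502398 51.374163101838406 [ 0.42  -0.607 -0.337] [ 0.034 -0.008 -0.012]
```

View pics/t6c.png

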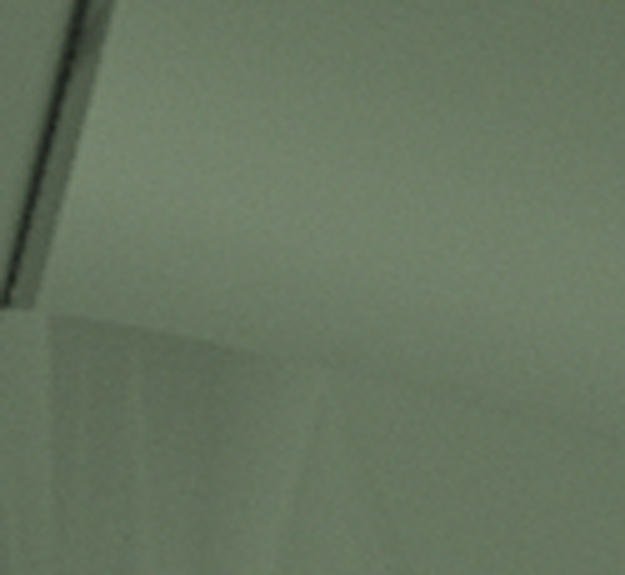

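View pics/s6.png

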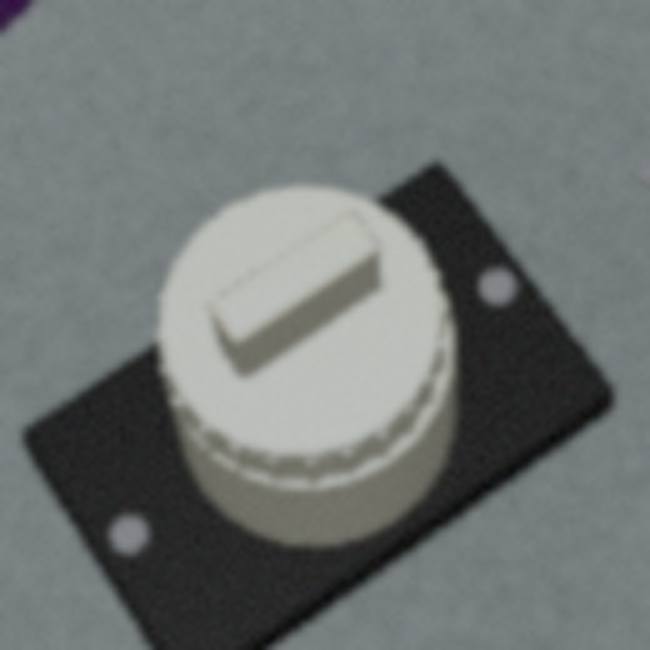

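View pics/t6.png

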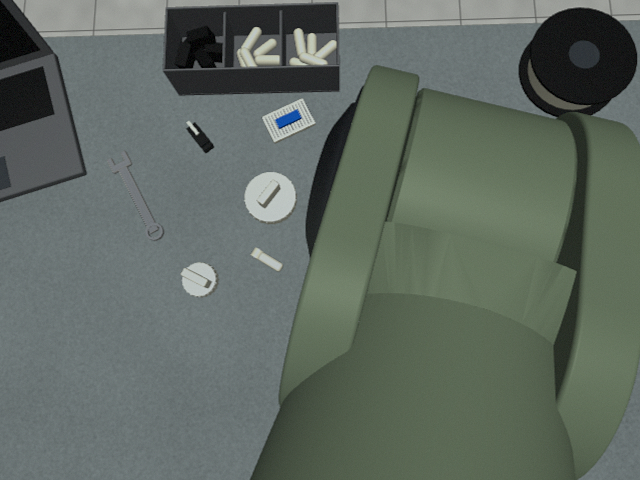

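The scene crop shows the lid seated, its bar along the plate's long side. The top view shows the other two lids still at px (199,279) and (270,197). One numeric check, then I hand in.

```bash
python3 - <<'E'
from h import *
from station import ctrl
s=cam(ctrl.grab_frame("scene"))
R=lambda pts,z:np.array([ray(s,225+(x+.5)/5-.5,300+(y+.5)/5-.5,z)[:2] for x,y in pts])
q=R([(353,212),(380,245),(237,345),(212,307)],120)
d=q[0]+q[1]-q[2]-q[3];print(q.mean(0),np.degrees(np.arctan2(d[1],d[0])),np.linalg.norm(d)/2)
q=R([(305,320),(159,320),(452,320),(305,184),(305,455)],90);print(q[0],np.linalg.norm(q[1]-q[2]),np.linalg.norm(q[3]-q[4]))
q=ctrl.sense();print(q["time_s"],abs(q["dq"]).max(),q["ft_force"])
ctrl.hand_in()
E
```

```text
[ 565.78844657 -185.10879864] 64.3529382168734 45.02136715914236
[ 566.50255045 -184.90477064] 78.95647538594375 76.5585979885664
9.0833 0.008072739991865266 [-0.54427184 -0.60745011  0.13765536]
the job is handed in; nothing more can be done
```

The white 76 mm lid is on the jar and turned home, and I handed the job in at about 9.1 s. I gripped it by the bar, set it over the neck with the bar across the cradle until it touched the shoulder, and turned it 90° clockwise. Then I let go and moved the arm clear.

**Final checks:**
- **Position:** from the scene camera the lid is about 1 mm from the jar's axis, within the 10 mm limit.
- **Angle:** the bar is at 64°, against 63° for the long side of the cradle.
- **Height:** I didn't measure this after letting go. The contact height during placing and the scene picture both put the lid down on the shoulder.
- **Other lids:** the small and large lids are at the same pixels as at the start.
- **Robot:** the arm is still and touches nothing, with a wrist force under 1 N.

**What I couldn't confirm:**
- **Top view:** at the end the arm blocked the top camera's view of the jar, so the final lid check rests on the scene camera alone.
- **Width reading:** one hand-read width of the seated lid came out at 79 mm against 76.6 mm the other way. I take that as rim reading error, since the height I assumed matched otherwise.
- **Lug engagement:** I didn't pull on the lid to test that the lugs had caught under the beads.

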